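# Line up test pieces on the inspection plate, slide it out to its mark and hold it

## Robot

A 6-joint arm with a two-finger parallel gripper is mounted at the origin on a cart in front of the work surface, level with it; the furniture and walls round the work are solid. World frame = base frame: x ahead of the robot, y to its left, z up, the work surface at z = 0. Lengths are in mm, angles in degrees, forces in N, time in s.
With the tool pointing down it reaches from about 350 to 850 mm from the base axis. Payload 8.1 kg.
Tool frame: the origin (TCP) lies midway between the tips of the shut fingers; the grasp point (between the pads) lies 19 mm behind it; z points along the fingers, y is the line along which they close (so a half turn about z gives the same grasp; the last joint's range is limited). The gripper opens to 85 mm and grips with 20 to 120 N. Pads are 22 mm wide; open, the fingers measure 114 mm over their backs; the gripper's body (76 mm by 85 mm) begins 54 mm behind the grasp point. The pads swing forward as they close: fully open they stand 13 mm farther back than shut.
Start: joints at [-79.779, 7.471, 85.268, -0, 87.261, -4.893], TCP at [156.471, -579.243, 231.292] pointing down, gripper open.
Joint ranges: [-169.43, 169.43], [-51.17, 129.36], [1.28, 143.12], [-76.62, 256.62], [0, 156.53], [-152.29, 152.29]. Speed limits (degrees/s): [136.94, 136.94, 159.86, 180, 180, 180].

## Interface

Orientations are given as [roll, pitch, yaw] about the fixed x, y, z axes, in that order (R = Rz(yaw) Ry(pitch) Rx(roll)).
In Python, from bench import r gives the robot as it stands.
- The arm moves only by the tool run_rows, called after "Request:" as name(argument=value, ...) on one line, values as JSON. Schema: {"type":"object","properties":{"segments":{"type":"array","items":{"type":"object","properties":{"rx":{"type":"number"},"ry":{"type":"number"},"rz":{"type":"number"},"dx":{"type":"number"},"dy":{"type":"number"},"dz":{"type":"number"},"jaw":{"type":"number"}},"additionalProperties":false,"required":["jaw"]},"minItems":1,"maxItems":8},"grip_force":{"type":"number"},"only":{"type":"string"},"quiet":{"type":"boolean"},"lines":{"type":"string"}},"required":["segments"],"additionalProperties":false}. segments is a list of rows, 1 to 8 of them, each an object with the fields rx, ry, rz (a rotation vector in parts of the range, where 1.0 means 180 degrees), dx, dy, dz (the shift in fractions of the full range, 1 being 400 mm), jaw (the finger opening in mm); a field left out counts as zero (the opening has to be given); each row is the pose to reach, as a shift and turn from the pose commanded when the call began, along the tool's axes at that moment; what a row does not reach only later rows make up. A row lasts 1/8 s, in which the tool goes at most 62.5 mm and 10.7 degrees, less where a joint would pass 70% of its speed; a pose out of reach is approached as far as the arm can. The fingers move at their own pace and stop on an object; grip_force is the grip in N (left out, the last holds). Time passes only in rows, so rows that do not move let the fingers close. The tool returns the time, the measured TCP pose, the force, the opening and the grip force at its end. only (a regular expression) keeps the lines of the reply that match it, lines (a string "A,B") keeps lines A to B, and quiet returns only ok. No shift or turn number may pass 1 either way. Input that does not fit is refused with a message, and nothing moves.
- r.sense(): the state, without advancing time (a new reading comes with each control period).
- r.snapshot(name): name is "scene" or "side" or "wrist"; returns a dict with "pixels" (480x640x3 uint8, blue, green, red), "fx", "fy", "cx", "cy" (pixels), "pose" (4x4, takes a point from camera to world coordinates). Camera axes: x right, y up, looking along -z (the intrinsics and any distortion apply to the point x, -y, -z); pixel columns grow to the right and rows downward; lengths in mm; the calibration is good to about 2 mm. A picture is of the moment at which its call begins. There is no depth.
- r.hand_in(): hands the job in; it is judged then, once.
The state is a dict: "time": time; "joint_pos": joint angles; "qd": joint speeds; "joint_efforts": joint torques, N m; "tool_pos": TCP position; "tcp_rot": TCP orientation; "ft_force": force on the tool from outside, world axes, zero at the start; "wrist_torque": the same for the moment, N m; "finger_gap": finger opening in mm; "grip_force": force on a finger pad.
Only numpy, scipy, OpenCV 4.12 (cv2) and the standard library are available. Lean on these libraries where they do the work, as an engineer would, in place of code of your own. Each camera call takes 0.05 s, during which the arm holds its last target. There are 200 camera calls.

## Task

Stand the grey steel piece and the copper piece over the two free windows of the inspection plate, so that with the aluminium piece they make one neat row and all three windows are fully covered, and let go of them. Only then slide the plate outward over the step, windowed end first, until its red line lies along the step's edge, keeping the plate level and resting on the step and the pieces in their row. The loaded end would now tip by itself, so finish while still holding the plate with the fingers so that it stays level; leave everything else where it is.

Things in the scene. Friction and masses are not known exactly. Their poses are not given: they have to be found in the camera images.
- step: fixed white sheet-metal bench step, 180 (its x) x 200 (its y) x 60 mm high, flat top without guides. Origin: centre of its underside, on the bench top. Its -y direction is outward.
- step_edge (a point): middle of the step's outward top edge, at step (0, -100, 60) mm; axes as the step's; the edge runs along x.
- plate: loose grey plastic plate, 160 (x) x 250 (y) x 10 mm, 0.45 kg, lying on the step; origin: centre of its underside. Its -y end has the windows and goes outward; it overhangs 10 to 30 mm at the start. A red line crosses its top at y = +5 mm. Loaded with three pieces it tips beyond about 75 mm of overhang unless held. A grip bar stands on its +y end.
- grip (a point): centre of the black upright grip bar on the plate: 70 mm along the plate's x, 16 mm thick along y, 45 mm tall above the plate's top. Point at plate (0, 95, 38) mm, 28 mm above the plate's top. Grasp it from above, fingers on its two y sides.
- mark_a (a point): one end of the red line on the plate's top, at plate (-75, 5, 10) mm.
- mark_b (a point): other end of the red line, at plate (75, 5, 10) mm.
- window0 (a point): centre of a round through window, 18 mm across, at the plate's top: plate (-50, -90, 10) mm. Free at the start.
- window1 (a point): the middle window, 18 mm across: plate (0, -90, 10) mm. The aluminium piece stands over it from the start.
- window2 (a point): the third window, 18 mm across: plate (50, -90, 10) mm. Free at the start. The windows are 50 mm apart along x, so keep the fingers on the y sides of a piece when placing it.
- alu_piece: light aluminium disc, 45 mm across, 16 mm high, with dark spots on top; origin: centre of its underside, z up. It stands on the plate over the middle window.
- steel_piece: dark grey steel cylinder, 39 mm across, 31 mm high, about 0.27 kg; origin: centre of its underside. Stands on the bench to the right of the step.
- copper_piece: copper-coloured cylinder, 32 mm across, 22 mm high, about 0.16 kg; origin: centre of its underside. Stands on the bench to the right of the step.
- brass_piece: yellow brass disc, 30 mm across, 14 mm high, on the bench; a bystander, not part of the row. Origin: centre of its underside.
- tip_jar: white jar with a blue cap, 42 mm across, 61 mm high, a bystander on the bench. Origin: centre of its underside.
- loupe: black stand loupe, 36 mm across, 34 mm high, a bystander on the bench. Origin: centre of its underside.

How it is judged:
By the outcome, as a careful person would: the job done as asked, in the order asked, and still so for the second after the job is handed in, while the arm keeps its last pose, push and grip.
It also fails if it takes over 64 s, if anything falls off the work surface, if the arm or the gripper's body presses on something with over 40 N, if the wrist force passes 120 N, or if a joint passes its speed limit or range.

## Working session

There is one attempt and no reset: what is moved stays moved. The work goes in short steps, Python scripts to look and compute and a tool call to move; the robot and the scene stay as the last step left them, time stands still between calls to the robot, and variables do not carry over. Pictures are saved under pics/ and viewed, at most 11 in all, crops included, and the job is handed in when it is done.

```bash
ls; mkdir -p pics; python3 - <<'E'
from bench import r
import cv2,numpy as np
np.set_printoptions(precision=3,suppress=True)
for n in ["scene","side","wrist"]:
    s=r.snapshot(n); cv2.imwrite(f"pics/{n}0.png",s["pixels"]); print(n,s["fx"],s["fy"],s["cx"],s["cy"],{k:v for k,v in s.items() if k not in("pixels","pose","fx","fy","cx","cy")});print(np.array(s["pose"]))
print(r.sense())
E
```

```text
bench.py
pics
scene 556.0951706625323 556.0951706625323 326.3117274886184 237.87704888057357 {}
[[  -0.881    0.202   -0.427   52.592]
 [  -0.472   -0.418    0.776 1081.296]
 [  -0.022    0.885    0.464  615.82 ]
 [   0.       0.       0.       1.   ]]
side 475.17689900249763 475.17689900249763 311.46392721998797 243.71533698706014 {}
[[   0.948    0.168   -0.269  258.638]
 [  -0.317    0.545   -0.776 -597.604]
 [   0.016    0.822    0.57   678.255]
 [   0.       0.       0.       1.   ]]
wrist 334.22931285017813 334.22931285017813 319.48548937667374 244.87180872631777 {}
[[   0.261    0.925    0.276  226.188]
 [  -0.965    0.251    0.074 -560.149]
 [  -0.001   -0.286    0.958  372.967]
 [   0.       0.       0.       1.   ]]
{'time': 0.15, 'joint_pos': array([-79.777,   7.505,  85.316,   0.   ,  87.26 ,  -4.893]), 'qd': array([ 0.015, -0.126, -0.143,  0.041, -0.029, -0.038]), 'joint_efforts': array([ -0.001, -57.006, -50.116,  -0.   ,   0.01 ,   0.   ]), 'tool_pos': array([ 156.41 , -578.819,  230.472]), 'tcp_rot': array([-179.919,   -0.007,   15.116]), 'ft_force': array([ 0.523, -0.354, -0.103]), 'wrist_torque': array([-0.016,  0.04 ,  0.021]), 'grip_force': 0.0, 'finger_gap': 85.26507585033202}
```

View pics/scene0.png

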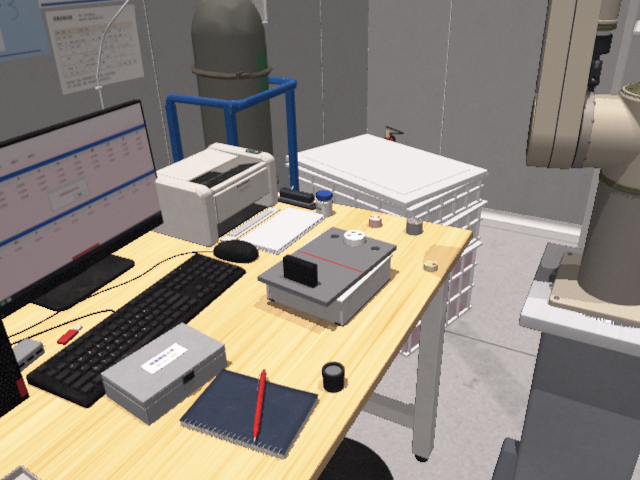

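View pics/side0.png

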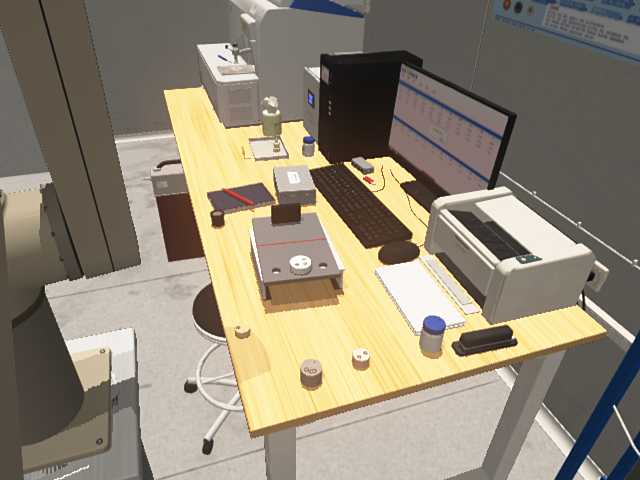

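The scene view shows the plate on the step, with the grip bar at (300,270), the alu piece at (354,238) and the red line at about (333,260). In the side view, the red line runs from (258,245) to (327,241), the free windows are at (277,270) and (322,266), steel is at (311,372), copper at (361,358), brass at (242,330) and the jar at (432,333).

```bash
cat > h.py <<'E'
import numpy as np,cv2
np.set_printoptions(precision=1,suppress=True)
def cast(s,uv,z):
    uv=np.atleast_2d(np.asarray(uv,float)); P=np.array(s["pose"])
    d=np.c_[(uv[:,0]-s["cx"])/s["fx"],-(uv[:,1]-s["cy"])/s["fy"],-np.ones(len(uv))]@P[:3,:3].T
    return P[:3,3]+d*((z-P[2,3])/d[:,2])[:,None]
def proj(s,p):
    P=np.array(s["pose"]); q=(np.atleast_2d(p)-P[:3,3])@P[:3,:3]
    return np.c_[s["cx"]+s["fx"]*q[:,0]/-q[:,2], s["cy"]-s["fy"]*q[:,1]/-q[:,2]]
def red(s,box):
    x0,y0,x1,y1=box; h=cv2.cvtColor(s["pixels"],cv2.COLOR_BGR2HSV)
    m=(((h[...,0]<8)|(h[...,0]>172))&(h[...,1]>110)&(h[...,2]>60)); k=np.zeros_like(m); k[y0:y1,x0:x1]=1
    v,u=np.nonzero(m&k); return np.c_[u,v]
def line(s,box,z=70):
    w=cast(s,red(s,box),z)[:,:2]; vx,vy,x0,y0=cv2.fitLine(w.astype(np.float32),cv2.DIST_HUBER,0,.1,.1).ravel()
    t=(w-[x0,y0])@[vx,vy]; a,b=[np.array([x0,y0])+q*np.array([vx,vy]) for q in(t.min(),t.max())]
    return a,b,np.degrees(np.arctan2(vy,vx)),np.linalg.norm(b-a)
E
python3 - <<'E'
from bench import r; from h import *
s=r.snapshot("side"); c=r.snapshot("scene")
print(line(s,(250,230,340,255)),line(c,(290,235,380,280)))
p=s["pixels"][215:395,225:385]; cv2.imwrite("pics/side1.png",cv2.resize(p,None,fx=3.3,fy=3.3,interpolation=cv2.INTER_CUBIC))
p=c["pixels"][180:330,255:455]; cv2.imwrite("pics/scene1.png",cv2.resize(p,None,fx=4,fy=4,interpolation=cv2.INTER_CUBIC))
for n,uv,z in [("w0",(277,270),70),("alu",(300,265),86),("w2",(322,266),70),("steel",(311,366),31),("cop",(361,353),22),("brass",(242,327),14),("jar",(432,322),61),("lp",(217,213),34)]: print(n,cast(s,uv,z))
E
```

```text
(array([430.1, 260.9]), array([582.4, 242.6]), np.float32(-6.854918), np.float64(153.46574130854574)) (array([433.9, 260.8]), array([583.9, 241.7]), np.float32(-7.2492867), np.float64(151.18515225814738))
w0 [[447.  161.2  70. ]]
alu [[491.4 143.4  86. ]]
w2 [[540.8 146.4  70. ]]
steel [[444.9 -70.4  31. ]]
cop [[544. -62.  22.]]
brass [[352.2  76.7  14. ]]
jar [[682.8 -63.9  61. ]]
lp [[371.7 485.8  34. ]]
```

View pics/side1.png

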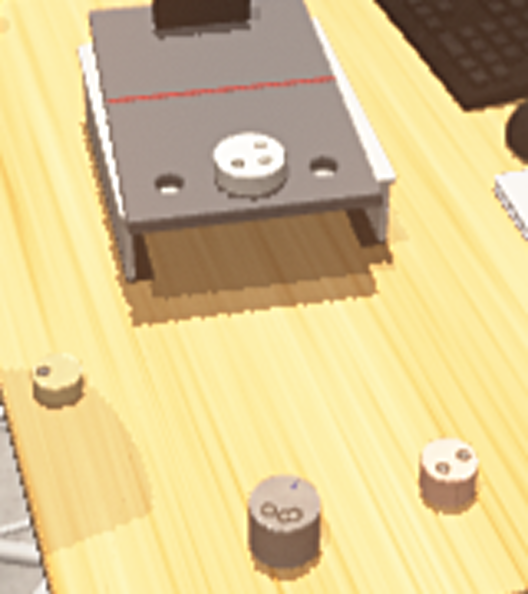

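View pics/scene1.png

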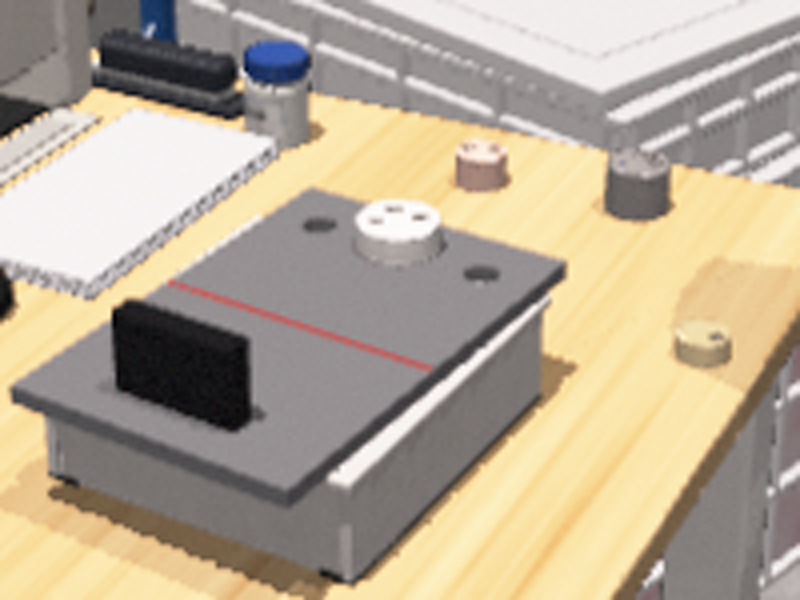

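```bash
python3 - <<'E'
from bench import r; from h import *
s=r.snapshot("side"); c=r.snapshot("scene")
S=lambda x,y:(225+x/3.3-.35,215+y/3.3-.35); C=lambda x,y:(255+x/4-.37,180+y/4-.37)
for n,a,b,z in [("w0",(169,183),(482,273),70),("w2",(323,166),(320,224),70),("alu",(250,157),(397,222),86),("steel",(286,505),(639,162),31),("cop",(449,467),(482,150),22),("brass",(56,373),(703,334),14)]:
    print(n,cast(s,S(*a),z)[0],cast(c,C(*b),z)[0])
print("step corners", cast(s,S(390,180),60),cast(c,[C(548,302),C(335,475)],60), "s left edge",cast(s,[S(82,47),S(97,125)],60),"right", cast(s,[S(318,22),S(350,90)],60))
# plate corners
print("plate",cast(s,[S(132,221),S(386,190)],70),cast(c,[C(315,188),C(566,263),C(290,491),C(14,385)],70))
# step bottom feet
print("feet",cast(s,[S(134,280),S(388,245)],0),cast(c,[C(345,580)],0))
E
```

```text
w0 [444.6 161.6  70. ] [444.8 164.3  70. ]
w2 [543.1 149.5  70. ] [544.1 152.1  70. ]
alu [495.  152.2  86. ] [494.8 160.1  86. ]
steel [444.2 -74.1  31. ] [444.3 -68.6  31. ]
cop [540.4 -68.8  22. ] [542.9 -60.8  22. ]
brass [351.1  75.1  14. ] [352.4  81.   14. ]
step corners [[584.  134.9  60. ]] [[409.8 161.   60. ]
 [435.3 347.5  60. ]] s left edge [[429.  346.8  60. ]
 [417.9 249.6  60. ]] right [[603.3 329.   60. ]
 [595.  238.4  60. ]]
plate [[413.4 131.9  70. ]
 [572.6 114.3  70. ]] [[566.3 115.2  70. ]
 [410.5 135.9  70. ]
 [440.3 380.3  70. ]
 [598.1 360.4  70. ]]
feet [[418.1 157.1   0. ]
 [588.2 140.5  -0. ]] [[433.4 342.8   0. ]]
```

```bash
cat >> h.py <<'E'
from scipy.spatial.transform import Rotation as Ro
def go(st,p,yaw=-7.0,c=None):
    "tool-axes shift (and rz) from present pose c or measured pose to p, pointing down at yaw"
    R0=Ro.from_euler('xyz',st["tcp_rot"],degrees=True); R1=Ro.from_euler('xyz',[180,0,yaw],degrees=True)
    return R0.inv().apply(np.array(p)-(st["tool_pos"] if c is None else c)),(R0.inv()*R1).as_rotvec(degrees=True)
E
python3 - <<'E'
from bench import r; from h import *
st=r.sense(); st["tcp_rot"]=np.array([180,0,15.114])
print(go(st,[444.3,-71.5,110],c=np.array([156.471,-579.243,231.292])))
E
```

```text
(array([ 410.3, -415.1,  121.3]), array([ 0. , -0. , 22.1]))
```

The rows are not in the units I measure in: shifts go in shares of 400 mm and turns go in shares of 180 degrees. I convert before sending: -314 mm / 400 = -0.785, 310 mm / 400 = 0.775, 22.1 degrees / 180 = 0.1228.

Request:
run_rows(segments=[{"rz": 0.0222, "dx": 0.0625, "dy": -0.0625, "jaw": 85}, {"rz": 0.0444, "dx": 0.15, "dy": -0.15, "jaw": 85}, {"rz": 0.0611, "dx": 0.25, "dy": -0.25, "dz": 0.025, "jaw": 85}, {"rz": 0.0778, "dx": 0.355, "dy": -0.355, "dz": 0.0625, "jaw": 85}, {"rz": 0.0944, "dx": 0.46, "dy": -0.4625, "dz": 0.1, "jaw": 85}, {"rz": 0.1111, "dx": 0.565, "dy": -0.57, "dz": 0.1375, "jaw": 85}, {"rz": 0.1228, "dx": 0.67, "dy": -0.6775, "dz": 0.175, "jaw": 85}, {"rz": 0.1228, "dx": 0.775, "dy": -0.785, "dz": 0.2125, "jaw": 85}], grip_force=40)

```text
time: 1.35
tool_pos: [374.7, -193.7, 146.2]
tcp_rot: [180.0, -0.1, -7.0]
ft_force: [1.1, -1.4, -0.0]
finger_gap: 85.2
grip_force: 0.0
```

Request:
run_rows(segments=[{"dx": 0.105, "dy": -0.03, "dz": 0.0375, "jaw": 85}, {"dx": 0.2, "dy": -0.0575, "dz": 0.07, "jaw": 85}, {"dx": 0.275, "dy": -0.0825, "dz": 0.09, "jaw": 85}, {"dx": 0.325, "dy": -0.1, "dz": 0.09, "jaw": 85}, {"dx": 0.3325, "dy": -0.135, "dz": 0.09, "jaw": 85}, {"dx": 0.3325, "dy": -0.135, "dz": 0.09, "jaw": 85}])

```text
time: 2.1
tool_pos: [512.1, -156.8, 110.2]
tcp_rot: [-180.0, 0.0, -6.9]
ft_force: [0.3, 0.9, -0.7]
finger_gap: 84.9
grip_force: 0.0
```

```bash
python3 - <<'E'
from bench import r; from h import *
st=r.sense(); print(st["tool_pos"],st["tcp_rot"],st["joint_pos"],st["time"],go(st,[444.3,-71.5,110]))
E
```

```text
[ 512.1 -156.8  110.2] [-180.     0.    -6.9] [-22.5   2.9 103.1   0.   74.   74.4] 2.1 (array([-77.6, -76.5,   0.3]), array([-0. ,  0. ,  0.1]))
```

In the tool's units: -77.6 mm / 400 = -0.194, -76.5 mm / 400 = -0.1913.

Request:
run_rows(segments=[{"dx": -0.075, "dy": -0.075, "jaw": 85}, {"dx": -0.15, "dy": -0.15, "jaw": 85}, {"dx": -0.194, "dy": -0.1913, "jaw": 85}, {"dx": -0.194, "dy": -0.1913, "jaw": 85}, {"dx": -0.194, "dy": -0.1913, "jaw": 85}])

```text
time: 2.72
tool_pos: [445.0, -73.1, 110.8]
tcp_rot: [180.0, -0.1, -7.0]
ft_force: [-0.0, 0.5, -0.1]
finger_gap: 85.1
grip_force: 0.0
```

```bash
python3 - <<'E'
from bench import r; from h import *
s=r.snapshot("wrist"); cv2.imwrite("pics/w1.png",s["pixels"])
print(r.sense()["tool_pos"],proj(s,[[444.3,-71.5,31],[541.5,-65,22]]))
E
```

```text
[445.2 -73.3 110.7] [[316.7 254.4]
 [288.2 108.9]]
```

View pics/w1.png

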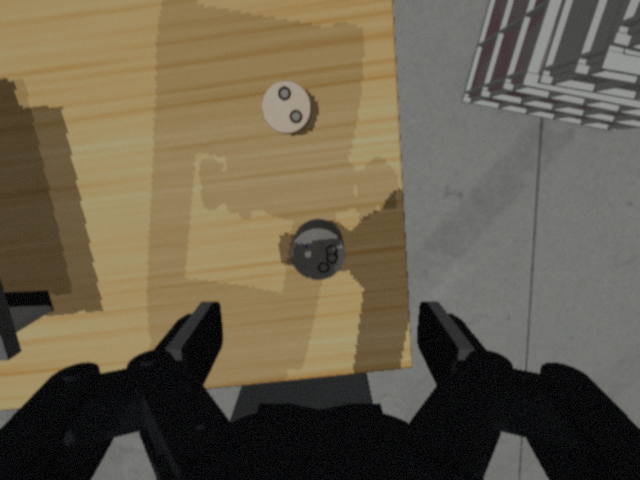

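The wrist view shows the steel top at (318,249) and the copper top at (287,107), both close to the predictions. The fingers stand at (205,340) and (430,340).

```bash
python3 - <<'E'
from bench import r; from h import *
s=r.snapshot("wrist"); g=cv2.cvtColor(s["pixels"],cv2.COLOR_BGR2HSV)
for n,b,z,f in [("steel",(285,212,350,285),31,lambda h:h[...,1]<60),("cop",(255,75,320,140),22,lambda h:(h[...,1]<75)&(h[...,2]>90))]:
    m=f(g[b[1]:b[3],b[0]:b[2]]).astype(np.uint8)
    k=max(cv2.findContours(m,cv2.RETR_EXTERNAL,cv2.CHAIN_APPROX_NONE)[0],key=cv2.contourArea)
    (x,y),rad=cv2.minEnclosingCircle(k); x+=b[0];y+=b[1]
    print(n,x,y,rad,cast(s,[[x,y]],z),"diam",np.linalg.norm(cast(s,[[x-rad,y]],z)-cast(s,[[x+rad,y]],z)))
print(cast(s,[[318,249]],31),cast(s,[[287,107]],22))
st=r.sense();print(st["tool_pos"])
E
```

```text
steel 317.5 249.0 29.34716033935547 [[448.3 -72.6  31. ]] diam 40.89999174810566
cop 285.5963306427002 106.88532066345215 26.48346710205078 [[543.  -63.7  22. ]] diam 34.07597433745488
[[448.3 -73.   31. ]] [[542.9 -64.5  22. ]]
[445.2 -73.3 110.6]
```

In the tool's units: 107.5 mm / 400 = 0.2688, 100 mm / 400 = 0.25.

Request:
run_rows(segments=[{"dx": 0.0015, "dz": 0.075, "jaw": 70}, {"dx": 0.0015, "dz": 0.15, "jaw": 70}, {"dx": 0.0015, "dz": 0.2125, "jaw": 70}, {"dx": 0.0015, "dz": 0.25, "jaw": 70}, {"dx": 0.0015, "dz": 0.2688, "jaw": 70}, {"dx": 0.0015, "dz": 0.2688, "jaw": 50}, {"dx": 0.0015, "dz": 0.2688, "jaw": 34}, {"dx": 0.0015, "dz": 0.2688, "jaw": 34}], grip_force=50)

```text
time: 3.82
tool_pos: [446.4, -72.9, 3.9]
tcp_rot: [180.0, -0.1, -7.0]
ft_force: [0.4, -0.5, 4.0]
finger_gap: 36.8
grip_force: 50.7
```

Request:
run_rows(segments=[{"jaw": 30}, {"jaw": 30}, {"jaw": 30}, {"jaw": 30}])

```text
time: 4.32
tool_pos: [446.4, -72.9, 3.9]
tcp_rot: [180.0, -0.1, -7.0]
ft_force: [-0.2, -0.1, 6.9]
finger_gap: 36.4
grip_force: 51.1
```

In the tool's units: -146 mm / 400 = -0.365, -120 mm / 400 = -0.3.

```bash
python3 - <<'E'
from bench import r; from h import *
print(go(r.sense(),[445.3,163.1,150]))
E
```

```text
(array([ -29.4, -234. , -146.2]), array([ 0. , -0.1,  0. ]))
```

Request:
run_rows(segments=[{"dz": -0.025, "jaw": 30}, {"dz": -0.1, "jaw": 30}, {"dz": -0.2, "jaw": 30}, {"dz": -0.3, "jaw": 30}, {"dz": -0.365, "jaw": 30}, {"dz": -0.365, "jaw": 30}])

```text
time: 5.08
tool_pos: [446.8, -72.9, 151.3]
tcp_rot: [180.0, -0.3, -7.0]
ft_force: [-0.5, 0.9, -3.5]
finger_gap: 36.6
grip_force: 50.6
```

In the tool's units: -234 mm / 400 = -0.585, -228 mm / 400 = -0.57.

Request:
run_rows(segments=[{"dx": -0.005, "dy": -0.05, "jaw": 30}, {"dx": -0.015, "dy": -0.125, "jaw": 30}, {"dx": -0.0275, "dy": -0.225, "jaw": 30}, {"dx": -0.04, "dy": -0.325, "jaw": 30}, {"dx": -0.0525, "dy": -0.425, "jaw": 30}, {"dx": -0.065, "dy": -0.5125, "jaw": 30}, {"dx": -0.0738, "dy": -0.57, "jaw": 30}, {"dx": -0.0745, "dy": -0.585, "jaw": 30}])

```text
time: 6.08
tool_pos: [442.8, 164.3, 146.8]
tcp_rot: [179.9, 0.2, -6.9]
ft_force: [-0.3, -1.1, -2.4]
finger_gap: 36.9
grip_force: 50.8
```

Request:
run_rows(segments=[{"jaw": 30}, {"dz": 0.0375, "jaw": 30}, {"dz": 0.075, "jaw": 30}, {"dz": 0.075, "jaw": 30}])

```text
time: 6.58
tool_pos: [442.6, 162.4, 116.3]
tcp_rot: [179.9, 0.2, -7.0]
ft_force: [-0.2, 0.8, -2.6]
finger_gap: 36.9
grip_force: 50.7
```

```bash
python3 - <<'E'
from bench import r; from h import *
st=r.sense();print(go(st,[445.3,163.1,76]),st["tool_pos"])
c=r.snapshot("scene");s=r.snapshot("side")
cv2.imwrite("pics/c2.png",cv2.resize(np.hstack([s["pixels"][190:310,240:370],c["pixels"][170:290,315:445]]),None,fx=3,fy=3,interpolation=cv2.INTER_CUBIC))
E
```

```text
(array([ 2.8, -1.1, 40.3]), array([ 0.1,  0.2, -0. ])) [442.6 162.4 116.3]
```

View pics/c2.png

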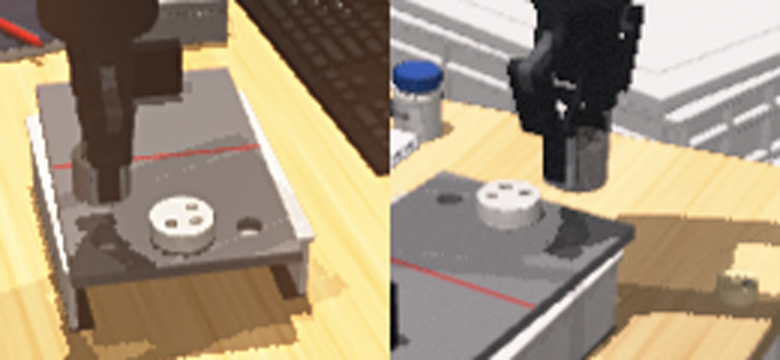

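```bash
python3 - <<'E'
from bench import r; from h import *
c=r.snapshot("scene");s=r.snapshot("side")
print("side centre",cast(s,[[274,248.8],[264.3,248.8],[283.7,248.8]],128))
e=cast(c,[[387.7,222]],128)[0]; print("scene edge",e,"centre guess", e[:2]+19.5*np.array([.88,.47]))
print("TCP in side/scene",proj(s,[442.6,162.4,116.3]),proj(c,[442.6,162.4,116.3]))
print("piece expected if centred",proj(s,[442.6,162.4,128]),proj(c,[442.6,162.4,128]))
E
```

```text
side centre [[441.2 157.1 128. ]
 [422.7 162.8 128. ]
 [459.7 151.4 128. ]]
scene edge [423.9 152.9 128. ] centre guess [441. 162.]
TCP in side/scene [[274.2 251.9]] [[377.  227.4]]
piece expected if centred [[274.  247.2]] [[377.1 222.1]]
```

The piece is held centred on the TCP: both views put it within about 1.5 mm. The windows and red line are clear, so I'll lower it.

In the tool's units: 41.5 mm / 400 = 0.1038, 40 mm / 400 = 0.1, -0.2 degrees / 180 = -0.0011.

Request:
run_rows(segments=[{"ry": -0.0011, "dx": 0.0088, "dy": -0.0025, "dz": 0.025, "jaw": 30}, {"ry": -0.0011, "dx": 0.0095, "dy": -0.0025, "dz": 0.055, "jaw": 30}, {"ry": -0.0011, "dx": 0.0095, "dy": -0.0025, "dz": 0.08, "jaw": 30}, {"ry": -0.0011, "dx": 0.0095, "dy": -0.0025, "dz": 0.0925, "jaw": 30}, {"ry": -0.0011, "dx": 0.0095, "dy": -0.0025, "dz": 0.1, "jaw": 30}, {"ry": -0.0011, "dx": 0.0095, "dy": -0.0025, "dz": 0.1038, "jaw": 30}, {"ry": -0.0011, "dx": 0.0095, "dy": -0.0025, "dz": 0.1038, "jaw": 30}])

```text
time: 7.65
tool_pos: [448.3, 163.9, 77.5]
tcp_rot: [-180.0, 0.2, -7.0]
ft_force: [1.0, 0.5, -3.2]
finger_gap: 36.7
grip_force: 50.8
```

In the tool's units: 3.5 mm / 400 = 0.0088, 3 mm / 400 = 0.0075, 0.2 degrees / 180 = 0.0011.

Request:
run_rows(segments=[{"ry": 0.0011, "dx": -0.0045, "dz": 0.0025, "jaw": 30}, {"ry": 0.0011, "dx": -0.0045, "dz": 0.005, "jaw": 30}, {"ry": 0.0011, "dx": -0.0045, "dz": 0.0075, "jaw": 30}, {"ry": 0.0011, "dx": -0.0045, "dz": 0.0088, "jaw": 30}, {"ry": 0.0011, "dx": -0.0045, "dz": 0.0088, "jaw": 30}])

```text
time: 8.28
tool_pos: [446.4, 164.1, 74.0]
tcp_rot: [-180.0, -0.0, -7.0]
ft_force: [-1.7, 0.2, 0.5]
finger_gap: 36.5
grip_force: 51.0
```

In the tool's units: -76 mm / 400 = -0.19, -50 mm / 400 = -0.125.

Request:
run_rows(segments=[{"jaw": 42}, {"jaw": 50}, {"jaw": 60}, {"jaw": 66}, {"dz": -0.05, "jaw": 66}, {"dz": -0.125, "jaw": 66}, {"dz": -0.19, "jaw": 66}, {"dz": -0.19, "jaw": 66}])

```text
time: 9.28
tool_pos: [448.1, 164.5, 152.3]
tcp_rot: [-179.9, -0.3, -7.0]
ft_force: [-0.5, -1.2, -0.3]
finger_gap: 65.8
grip_force: 0.0
```

```bash
python3 - <<'E'
from bench import r; from h import *
print(go(r.sense(),[542.2,-64.5,110]))
E
```

```text
(array([121.1, 216. ,  42.5]), array([-0.1, -0.3,  0. ]))
```

Next, move over the copper piece, then look at the plate with the gripper away.

In the tool's units: 216 mm / 400 = 0.54, 204 mm / 400 = 0.51.

Request:
run_rows(segments=[{"dx": 0.03, "dy": 0.05, "jaw": 66}, {"dx": 0.075, "dy": 0.125, "jaw": 66}, {"dx": 0.13, "dy": 0.23, "jaw": 66}, {"dx": 0.185, "dy": 0.33, "jaw": 66}, {"dx": 0.24, "dy": 0.43, "jaw": 66}, {"dx": 0.285, "dy": 0.51, "dz": 0.025, "jaw": 66}, {"dx": 0.3025, "dy": 0.54, "dz": 0.0625, "jaw": 66}, {"dx": 0.3025, "dy": 0.54, "dz": 0.105, "jaw": 66}])

```text
time: 10.28
tool_pos: [539.6, -65.1, 105.9]
tcp_rot: [-180.0, 0.1, -7.1]
ft_force: [-0.1, 0.5, 0.1]
finger_gap: 65.9
grip_force: 0.0
```

Request:
run_rows(segments=[{"jaw": 66}, {"jaw": 66}])

```text
time: 10.52
tool_pos: [539.8, -63.8, 107.7]
tcp_rot: [-180.0, 0.0, -6.9]
ft_force: [0.2, -1.0, 0.3]
finger_gap: 66.4
grip_force: 0.0
```

```bash
python3 - <<'E'
from bench import r; from h import *
st=r.sense();print(go(st,[542.2,-64.5,3.3]),st["tool_pos"])
c=r.snapshot("scene");s=r.snapshot("side")
cv2.imwrite("pics/c3.png",cv2.resize(np.hstack([s["pixels"][230:300,250:350],c["pixels"][200:270,315:415]]),None,fx=4,fy=4,interpolation=cv2.INTER_CUBIC))
print("pred tops",proj(s,[[445,164,101],[495,157,86]]),proj(c,[[445,164,101],[495,157,86]]))
E
```

```text
(array([  2.5,   0.4, 104.4]), array([-0. ,  0. ,  0.1])) [539.8 -63.8 107.7]
pred tops [[275.3 257.4]
 [299.7 260.9]] [[375.4 234.3]
 [354.5 234.5]]
```

View pics/c3.png

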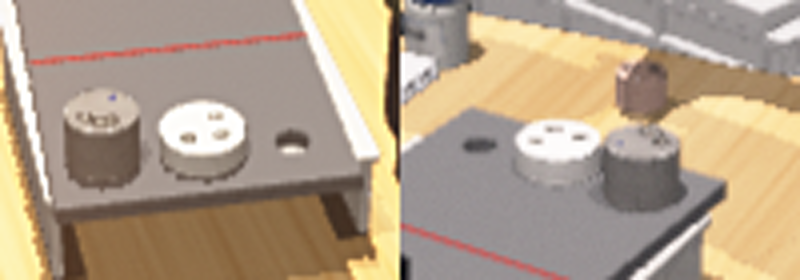

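The steel piece stands at its window: its centre is at 275.3 px in the side view and 375.6 px in the scene view, as predicted. Window 2 is at side (322.6,264.6). Now I'll grasp the copper piece.

Request:
run_rows(segments=[{"dx": 0.0058, "dz": 0.075, "jaw": 66}, {"dx": 0.0058, "dz": 0.15, "jaw": 66}, {"dx": 0.0058, "dz": 0.2125, "jaw": 66}, {"dx": 0.0058, "dz": 0.245, "jaw": 66}, {"dx": 0.0058, "dz": 0.2563, "jaw": 66}, {"dx": 0.0058, "dz": 0.2563, "jaw": 45}, {"dx": 0.0058, "dz": 0.2563, "jaw": 28}, {"dx": 0.0058, "dz": 0.2563, "jaw": 24}], grip_force=50)

```text
time: 11.62
tool_pos: [543.6, -65.5, 6.8]
tcp_rot: [180.0, -0.1, -7.0]
ft_force: [0.1, 0.4, 5.6]
finger_gap: 29.8
grip_force: 49.8
```

Request:
run_rows(segments=[{"jaw": 24}, {"jaw": 24}, {"jaw": 24}])

```text
time: 12.0
tool_pos: [543.7, -65.5, 6.8]
tcp_rot: [180.0, -0.1, -7.0]
ft_force: [-0.9, 0.2, 7.2]
finger_gap: 29.4
grip_force: 49.9
```

```bash
python3 - <<'E'
from bench import r; from h import *
print(go(r.sense(),[544.6,151,120]))
E
```

```text
(array([ -25.1, -215. , -113.3]), array([ 0. , -0.1,  0. ]))
```

Request:
run_rows(segments=[{"dz": -0.025, "jaw": 24}, {"dz": -0.1, "jaw": 24}, {"dz": -0.2, "jaw": 24}, {"dz": -0.3, "jaw": 24}, {"dz": -0.3625, "jaw": 24}, {"dz": -0.3625, "jaw": 24}])

```text
time: 12.75
tool_pos: [544.1, -65.7, 153.3]
tcp_rot: [180.0, -0.3, -7.0]
ft_force: [0.6, 0.3, -1.8]
finger_gap: 29.3
grip_force: 49.7
```

In the tool's units: -215 mm / 400 = -0.5375, -212 mm / 400 = -0.53.

Request:
run_rows(segments=[{"dx": -0.005, "dy": -0.05, "jaw": 24}, {"dx": -0.015, "dy": -0.125, "jaw": 24}, {"dx": -0.0275, "dy": -0.225, "jaw": 24}, {"dx": -0.04, "dy": -0.325, "jaw": 24}, {"dx": -0.05, "dy": -0.42, "jaw": 24}, {"dx": -0.0575, "dy": -0.495, "jaw": 24}, {"dx": -0.0625, "dy": -0.53, "jaw": 24}, {"dx": -0.0633, "dy": -0.5375, "jaw": 24}])

```text
time: 13.75
tool_pos: [542.5, 151.9, 149.0]
tcp_rot: [180.0, 0.1, -6.9]
ft_force: [0.5, -0.2, -2.1]
finger_gap: 29.7
grip_force: 49.8
```

Request:
run_rows(segments=[{"jaw": 24}, {"dz": 0.0375, "jaw": 24}, {"dz": 0.075, "jaw": 24}, {"dz": 0.075, "jaw": 24}, {"dz": 0.075, "jaw": 24}])

```text
time: 14.38
tool_pos: [543.3, 150.9, 120.0]
tcp_rot: [180.0, 0.0, -7.0]
ft_force: [1.1, -0.0, -1.1]
finger_gap: 29.3
grip_force: 49.8
```

```bash
python3 - <<'E'
from bench import r; from h import *
st=r.sense();p=st["tool_pos"];print(go(st,[544.6,151,77]),p)
c=r.snapshot("scene");s=r.snapshot("side")
q=p+[0,0,4.2]  # piece centre: bottom 6.8 below TCP, +11
print("exp",proj(s,q),proj(c,q))
cv2.imwrite("pics/c4.png",cv2.resize(np.hstack([s["pixels"][200:300,260:360],c["pixels"][180:280,300:400]]),None,fx=4,fy=4,interpolation=cv2.INTER_CUBIC))
E
```

```text
(array([ 1.3, -0.2, 43. ]), array([ 0.,  0., -0.])) [543.3 150.9 120. ]
exp [[323.2 243.4]] [[334.8 212.4]]
```

View pics/c4.png

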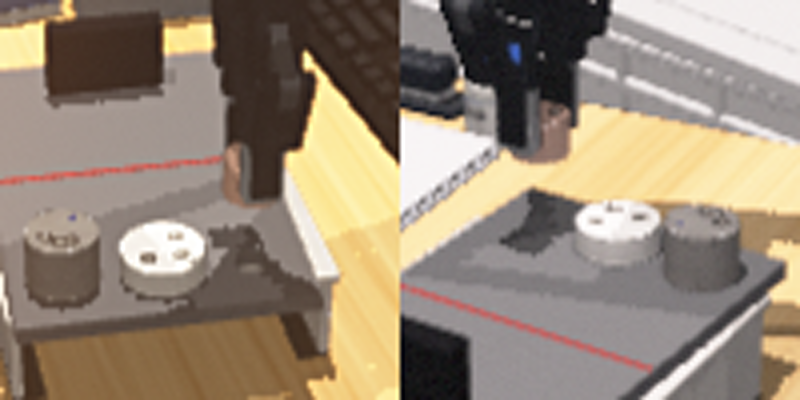

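The copper piece is held centred: its centre is at about (323.3) px in the side view and (335.2) px in the scene view, matching the TCP. Lowering it now.

In the tool's units: 43 mm / 400 = 0.1075, 1.3 mm / 400 = 0.0033.

Request:
run_rows(segments=[{"dx": 0.0033, "dz": 0.025, "jaw": 24}, {"dx": 0.0033, "dz": 0.055, "jaw": 24}, {"dx": 0.0033, "dz": 0.08, "jaw": 24}, {"dx": 0.0033, "dz": 0.095, "jaw": 24}, {"dx": 0.0033, "dz": 0.1025, "jaw": 24}, {"dx": 0.0033, "dz": 0.1063, "jaw": 24}, {"dx": 0.0033, "dz": 0.1075, "jaw": 24}, {"dx": 0.0033, "dz": 0.1075, "jaw": 24}])

```text
time: 15.48
tool_pos: [545.0, 151.0, 77.6]
tcp_rot: [-180.0, -0.0, -7.0]
ft_force: [0.8, -0.5, -0.9]
finger_gap: 29.1
grip_force: 49.8
```

In the tool's units: 1 mm / 400 = 0.0025, 0.5 mm / 400 = 0.0013.

Request:
run_rows(segments=[{"dz": 0.0013, "jaw": 24}, {"dz": 0.0025, "jaw": 24}, {"dz": 0.0025, "jaw": 24}])

```text
time: 15.85
tool_pos: [545.0, 151.1, 76.8]
tcp_rot: [-180.0, -0.0, -7.0]
ft_force: [-1.5, -0.8, 3.5]
finger_gap: 29.4
grip_force: 50.2
```

Request:
run_rows(segments=[{"jaw": 34}, {"jaw": 42}, {"jaw": 54}, {"jaw": 62}, {"dz": -0.05, "jaw": 62}, {"dz": -0.125, "jaw": 62}, {"dz": -0.225, "jaw": 62}, {"dz": -0.225, "jaw": 62}])

```text
time: 16.85
tool_pos: [547.9, 151.6, 172.5]
tcp_rot: [-179.8, -0.5, -7.0]
ft_force: [-0.0, -1.0, -0.1]
finger_gap: 61.8
grip_force: 0.0
```

```bash
python3 - <<'E'
from bench import r; from h import *
c=r.snapshot("scene");s=r.snapshot("side");st=r.sense()
a=line(s,(250,230,340,255));b=line(c,(290,235,380,280));print(a,b)
E
```

```text
(array([430.1, 260.9]), array([582.4, 242.6]), np.float32(-6.854918), np.float64(153.46574130854574)) (array([433.9, 260.8]), array([583.9, 241.7]), np.float32(-7.2492867), np.float64(151.18515225814738))
```

```bash
python3 - <<'E'
from bench import r; from h import *
c=r.snapshot("scene");s=r.snapshot("side");w=r.snapshot("wrist")
np.savez("w",px=w["pixels"],pose=w["pose"])
st=r.sense();print(go(st,[518.3,340.9,172]))
f=lambda p,n:cv2.resize(p,None,fx=n,fy=n,interpolation=cv2.INTER_NEAREST)
im=np.zeros((600,800,3),np.uint8)
im[:360,:480]=cv2.resize(w["pixels"],(480,360))
im[:300,490:790]=f(s["pixels"][250:300,315:365],6)   # side +x corner
im[300:600,490:790]=f(c["pixels"][235:285,360:410],6) # scene -x corner
im[365:599,0:468]=f(s["pixels"][255:294,255:333],6)
cv2.imwrite("pics/c5.png",im)
E
```

```text
(array([ -48.7, -185.5,   -6.6]), array([0. , 0.1, 0. ]))
```

View pics/c5.png

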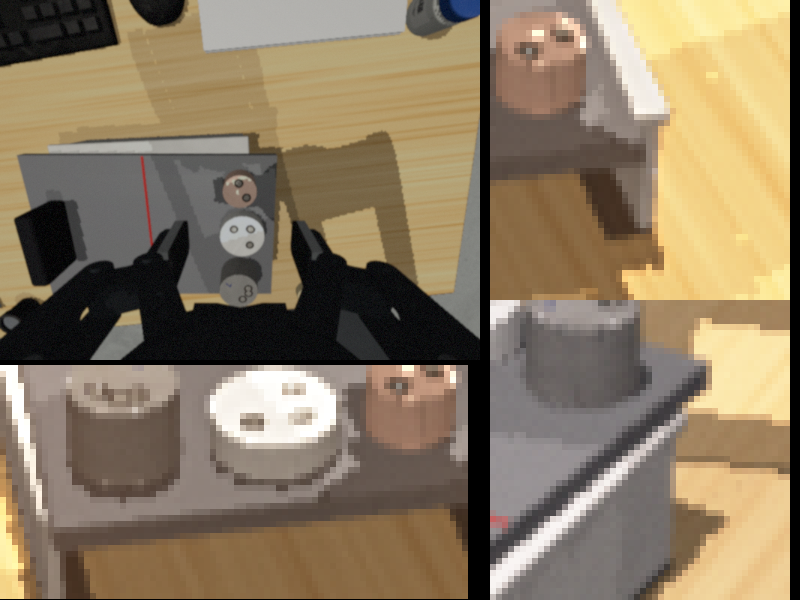

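All three pieces cover their windows in a straight row. The step's +x outward corner is at wrist (332,181) and side (344.5,268.8), and its −x corner is at scene (393,254.3).

```bash
python3 - <<'E'
from bench import r; from h import *
c=r.snapshot("scene");s=r.snapshot("side");w=r.snapshot("wrist")
print("w corner",cast(w,[[332,180],[332,204],[64,197]],60),"plate end",cast(w,[[369.3,207],[362,388]],70))
print("s corner",cast(s,[[344.3,268.9]],60),"c corner",cast(c,[[393,254.3]],60))
m=red(w,(170,180,230,330)); q=cast(w,m,70)[:,:2]; vx,vy,x0,y0=cv2.fitLine(q.astype(np.float32),cv2.DIST_HUBER,0,.1,.1).ravel()
print("w line",x0,y0,np.degrees(np.arctan2(vy,vx)),q[:,0].min(),q[:,0].max())
# step +x top edge in wrist: outer boundary of strip (bright, low sat), rows per column
h=cv2.cvtColor(w["pixels"],cv2.COLOR_BGR2HSV)
pts=[]
for u in range(80,325,5):
    col=h[170:215,u]; k=np.nonzero((col[:,1]<45)&(col[:,2]>140))[0]
    if len(k): pts.append((u,170+k[0],170+k[-1]))
pts=np.array(pts); print(pts[::8])
p=cast(w,pts[:,:2],60)[:,:2]; vx,vy,_,_=cv2.fitLine(p.astype(np.float32),cv2.DIST_HUBER,0,.1,.1).ravel(); print("step side dir",np.degrees(np.arctan2(vy,vx)))
E
```

```text
w corner [[590.2 135.6  60. ]
 [572.6 137.6  60. ]
 [601.8 334.2  60. ]] plate end [[569.  111.4  70. ]
 [414.3 129.8  70. ]]
s corner [[587.4 135.   60. ]] c corner [[408.6 156.6  60. ]]
w line 537.8935 246.34819 -6.9242163 487.4000137212056 584.0936749986091
[[ 80 192 203]
 [120 191 203]
 [160 189 202]
 [200 188 203]
 [240 186 203]
 [280 184 202]
 [320 183 203]]
step side dir 85.35068
```

In the tool's units: -185.2 mm / 400 = -0.463, -48.7 mm / 400 = -0.1218.

Request:
run_rows(segments=[{"dx": -0.0125, "dy": -0.05, "jaw": 62}, {"dx": -0.0375, "dy": -0.1375, "jaw": 62}, {"dx": -0.0625, "dy": -0.2375, "jaw": 62}, {"dx": -0.09, "dy": -0.3375, "jaw": 62}, {"dx": -0.11, "dy": -0.42, "jaw": 62}, {"dx": -0.1213, "dy": -0.46, "jaw": 62}, {"dx": -0.1218, "dy": -0.463, "jaw": 62}, {"dx": -0.1218, "dy": -0.463, "jaw": 62}])

```text
time: 18.25
tool_pos: [519.1, 340.0, 166.1]
tcp_rot: [180.0, 0.0, -7.0]
ft_force: [0.4, -0.2, -0.3]
finger_gap: 62.1
grip_force: 0.0
```

```bash
python3 - <<'E'
from bench import r; from h import *
c=r.snapshot("scene");s=r.snapshot("side");st=r.sense();print(go(st,[518.3,340.5,83]),st["tool_pos"])
h=cv2.cvtColor(s["pixels"],cv2.COLOR_BGR2HSV)
q=np.array([[518.3,340.5,115]]);print(proj(s,q),proj(c,q))
E
```

```text
(array([-1.1, -0.8, 83.3]), array([ 0. ,  0. , -0.1])) [519.3 339.6 166.3]
[[286.  204.6]] [[299.  259.7]]
```

In the tool's units: 83 mm / 400 = 0.2075, 76 mm / 400 = 0.19.

Request:
run_rows(segments=[{"dx": -0.0025, "dy": -0.002, "dz": 0.0375, "jaw": 62}, {"dx": -0.0025, "dy": -0.002, "dz": 0.1, "jaw": 62}, {"dx": -0.0025, "dy": -0.002, "dz": 0.15, "jaw": 62}, {"dx": -0.0025, "dy": -0.002, "dz": 0.19, "jaw": 62}, {"dx": -0.0025, "dy": -0.002, "dz": 0.2075, "jaw": 62}, {"dx": -0.0025, "dy": -0.002, "dz": 0.2075, "jaw": 45}, {"dx": -0.0025, "dy": -0.002, "dz": 0.2075, "jaw": 30}, {"dx": -0.0025, "dy": -0.002, "dz": 0.2075, "jaw": 20}], grip_force=40)

```text
time: 19.35
tool_pos: [518.7, 341.8, 84.4]
tcp_rot: [-180.0, -0.1, -7.0]
ft_force: [-0.8, -0.4, 0.3]
finger_gap: 20.1
grip_force: 0.1
```

Request:
run_rows(segments=[{"jaw": 14}, {"jaw": 10}, {"jaw": 8}, {"jaw": 8}, {"jaw": 8}], grip_force=80)

```text
time: 19.98
tool_pos: [518.7, 341.4, 84.5]
tcp_rot: [-180.0, -0.1, -7.0]
ft_force: [-1.0, -4.8, 7.2]
finger_gap: 14.2
grip_force: 78.7
```

```bash
python3 - <<'E'
from bench import r; from h import *
st=r.sense();print(st["wrist_torque"],st["tool_pos"])
print(line(r.snapshot("side"),(250,230,340,255)),line(r.snapshot("scene"),(290,235,380,280)))
E
```

```text
[-0.7  0.2 -0. ] [518.7 341.4  84.5]
(array([430.2, 262.4]), array([582.6, 244.3]), np.float32(-6.7565403), np.float64(153.4665152435176)) (array([430.6, 263.1]), array([553.8, 247.4]), np.float32(-7.264995), np.float64(124.20355788346025))
```

In the tool's units: 20 mm / 400 = 0.05, 18 mm / 400 = 0.045.

Request:
run_rows(segments=[{"dy": 0.0013, "jaw": 8}, {"dy": 0.005, "jaw": 8}, {"dy": 0.0113, "jaw": 8}, {"dy": 0.02, "jaw": 8}, {"dy": 0.0288, "jaw": 8}, {"dy": 0.0375, "jaw": 8}, {"dy": 0.045, "jaw": 8}, {"dy": 0.05, "jaw": 8}])

```text
time: 21.08
tool_pos: [516.3, 323.6, 84.6]
tcp_rot: [-179.8, -0.1, -7.0]
ft_force: [-0.0, 6.9, 3.6]
finger_gap: 14.9
grip_force: 78.6
```

```bash
python3 - <<'E'
from bench import r; from h import *
st=r.sense();print(st["wrist_torque"],st["tool_pos"],st["ft_force"])
s=r.snapshot("side");print(line(s,(250,230,340,265)))
E
```

```text
[ 0.6  0.  -0. ] [516.3 323.6  84.6] [-0.   6.9  3.6]
(array([426.4, 245. ]), array([581.3, 226.1]), np.float32(-6.9545074), np.float64(156.00255138982826))
```

In the tool's units: 34 mm / 400 = 0.085, 29 mm / 400 = 0.0725.

Request:
run_rows(segments=[{"dy": 0.005, "jaw": 8}, {"dy": 0.0125, "jaw": 8}, {"dy": 0.0225, "jaw": 8}, {"dy": 0.035, "jaw": 8}, {"dy": 0.0475, "jaw": 8}, {"dy": 0.06, "jaw": 8}, {"dy": 0.0725, "jaw": 8}, {"dy": 0.085, "jaw": 8}])

```text
time: 22.12
tool_pos: [512.3, 289.8, 84.6]
tcp_rot: [-179.8, -0.1, -7.0]
ft_force: [1.0, 7.1, 4.2]
finger_gap: 14.9
grip_force: 78.7
```

Request:
run_rows(segments=[{"dy": 0.0125, "jaw": 8}, {"dy": 0.025, "jaw": 8}, {"dy": 0.0375, "jaw": 8}, {"dy": 0.05, "jaw": 8}, {"dy": 0.0625, "jaw": 8}, {"dy": 0.0725, "jaw": 8}, {"dy": 0.08, "jaw": 8}, {"dy": 0.085, "jaw": 8}])

```text
time: 23.12
tool_pos: [508.5, 256.2, 84.9]
tcp_rot: [-179.8, -0.2, -7.0]
ft_force: [1.4, 7.0, 5.0]
finger_gap: 15.1
grip_force: 78.9
```

```bash
python3 - <<'E'
from bench import r; from h import *
st=r.sense();print(st["wrist_torque"],st["tool_pos"],st["ft_force"])
s=r.snapshot("side");print(line(s,(235,235,350,300)))
E
```

```text
[ 1.1 -0.1 -0. ] [508.5 256.2  84.9] [1.4 7.  5. ]
(array([418.9, 177.4]), array([572.5, 159. ]), np.float32(-6.844221), np.float64(154.67046572075188))
```

In the tool's units: 17 mm / 400 = 0.0425, 16.5 mm / 400 = 0.0413.

Request:
run_rows(segments=[{"dy": 0.005, "jaw": 8}, {"dy": 0.0125, "jaw": 8}, {"dy": 0.0225, "jaw": 8}, {"dy": 0.0313, "jaw": 8}, {"dy": 0.0375, "jaw": 8}, {"dy": 0.0413, "jaw": 8}, {"dy": 0.0425, "jaw": 8}, {"dy": 0.0425, "jaw": 8}])

```text
time: 24.18
tool_pos: [506.6, 239.6, 85.0]
tcp_rot: [-179.8, -0.2, -7.0]
ft_force: [0.5, 6.9, 6.3]
finger_gap: 15.1
grip_force: 78.9
```

```bash
python3 - <<'E'
from bench import r; from h import *
st=r.sense();print(st["wrist_torque"],st["tool_pos"],st["ft_force"],st["tcp_rot"])
s=r.snapshot("side");c=r.snapshot("scene");w=r.snapshot("wrist");print(line(s,(235,235,350,300)))
f=lambda p,n:cv2.resize(p,None,fx=n,fy=n,interpolation=cv2.INTER_NEAREST)
im=np.zeros((600,800,3),np.uint8)
im[:300,:480]=f(s["pixels"][225:325,225:385],3)
im[300:600,:400]=cv2.resize(w["pixels"],(400,300))
im[:300,490:790]=f(s["pixels"][240:290,315:365],6)
im[300:600,490:790]=f(c["pixels"][235:285,360:410],6)
cv2.imwrite("pics/c6.png",im)
E
```

```text
[ 1.2 -0.1 -0.1] [506.6 239.6  85. ] [0.5 6.9 6.3] [-179.8   -0.2   -7. ]
(array([417. , 160.8]), array([571.3, 142.1]), np.float32(-6.9082503), np.float64(155.40142914266426))
```

View pics/c6.png

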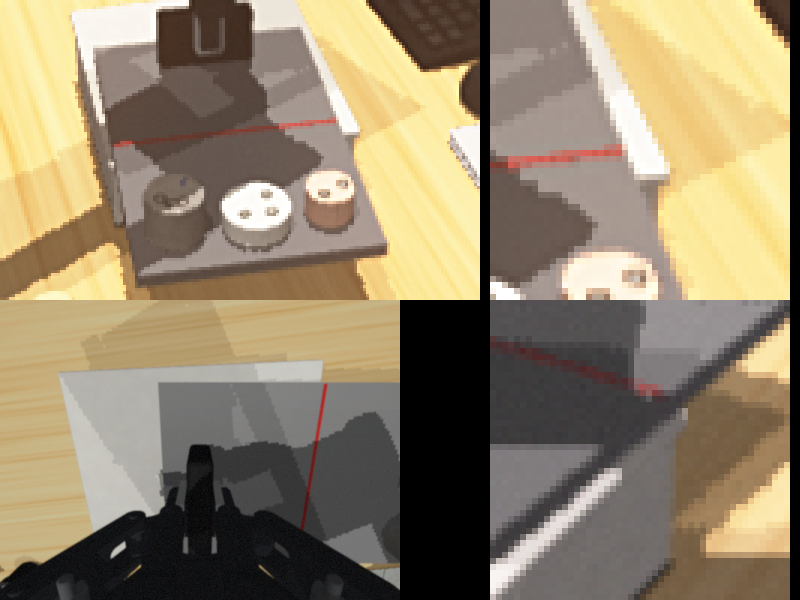

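The pieces are still in their row and the plate is level. The red line ends at scene (388,250) and side (337,265), just short of the step corners at scene (392.5,253.7) and side (344.5,269.2). I'll work out the remaining distance from each view separately.

```bash
cat >> h.py <<'E'
def remain(s,box,corner):
    q=cast(s,red(s,box),70)[:,:2]; vx,vy,x0,y0=cv2.fitLine(q.astype(np.float32),cv2.DIST_HUBER,0,.1,.1).ravel()
    e=cast(s,[corner],60)[0,:2]; n=np.array([.122,.9925]); y=y0+(e[0]-x0)*vy/vx
    return "corner",e,"line ang",round(float(np.degrees(np.arctan(vy/vx))),2),"remain",round(float((y-e[1])*.9925),2)
E
python3 - <<'E'
from bench import r; from h import *
s=r.snapshot("side");c=r.snapshot("scene");w=r.snapshot("wrist")
# strip end in wrist: last bright low-sat column per row
h=cv2.cvtColor(w["pixels"],cv2.COLOR_BGR2HSV)
for v in range(578-0,0,-1): break
ends=[]
for v in range(582,612,4):
    v2=v
    if v2>=480: break
for v in range(90,140,4):
    k=np.nonzero((h[v,460:545,1]<50)&(h[v,460:545,2]>120))[0]; ends.append((v,460+k[-1] if len(k) else None))
print(ends)
R=red(w,(470,120,535,380));print(R[:,0].min(),R[:,0].max(),R[:,1].min(),R[:,1].max())
print("side",remain(s,(235,235,350,300),(344.5,269)))
print("scene",remain(c,(300,220,395,260),(392.8,254)))
for u in (514,517): print("wrist",remain(w,(470,120,535,380),(u,97)),remain(w,(470,120,535,380),(u+1,130)))
E
```

```text
[(90, None), (94, None), (98, np.int64(517)), (102, np.int64(516)), (106, np.int64(516)), (110, np.int64(515)), (114, np.int64(515)), (118, np.int64(514)), (122, np.int64(514)), (126, np.int64(513)), (130, np.int64(513)), (134, np.int64(544)), (138, np.int64(544))]
481 523 134 367
side ('corner', array([587.6, 134.5]), 'line ang', -7.01, 'remain', 5.29)
scene ('corner', array([409.4, 155.6]), 'line ang', -6.77, 'remain', 6.1)
wrist ('corner', array([588.7, 138.8]), 'line ang', -7.0, 'remain', -0.32) ('corner', array([574. , 137.7]), 'line ang', -7.0, 'remain', 2.55)
wrist ('corner', array([588.5, 137.4]), 'line ang', -7.0, 'remain', 1.07) ('corner', array([573.9, 136.3]), 'line ang', -7.0, 'remain', 3.97)
```

```bash
python3 - <<'E'
from bench import r; from h import *
d=np.load("w.npz"); w=r.snapshot("wrist"); w["pixels"]=d["px"]; w["pose"]=d["pose"]
h=cv2.cvtColor(w["pixels"],cv2.COLOR_BGR2HSV)
for v in (186,190,194,198,202): print(v,h[v,324:340,1],h[v,324:340,2])
for v in (215,225,235): print(v,h[v,358:376,1])
print("cam",np.array(w["pose"])[:3,3])
for p in ((331.5,186),(331.5,200)): print(remain(w,(170,180,230,330),p))
print(cast(w,[[367.5,225]],70))
s=r.snapshot("side")["pixels"]; print(cv2.cvtColor(s,cv2.COLOR_BGR2HSV)[263:274,338:348,1]); print(cv2.cvtColor(s,cv2.COLOR_BGR2HSV)[263:274,338:348,2])
E
```

```text
186 [ 14  12  11  12  12  13  16  41  97 106 120 123 122 120 123 108] [170 169 167 166 168 160 141 111  92  91  89  89  88  87  89  90]
190 [ 12  14  11  14  11  14  16  33  83 113 126 114 135 120 123 119] [169 169 168 168 166 165 145 115  92  86  87  87  85  89  89  86]
194 [ 12  11  14  14  12  16  17  32  69 104 119 110 108 126 120 111] [169 169 170 168 167 164 149 121  96  91  90  93  92  91  89  92]
198 [ 12  12  12  12  15  12  13  23  56 103 130 115 122 117 120 125] [170 169 170 168 170 165 153 131 104  89  86  89  86  89  89  86]
202 [ 14  12  11  12  12  12  15  21  49  97 115 110 107 105 110 110] [168 167 168 169 166 165 157 134 105  92  89  93  93  92  90  88]
215 [  3   0   3   8   5   3   3   8   3   8  11  64  96 103 116 103 114 106]
225 [  9  12   4   8   8   7   8  16   8  15  57  98  98 103 103 105 108 104]
235 [  4  18   4  11  11   8   4   8   0  36  88  94 104 105 103 108 112 101]
cam [616.1 141.9 308.4]
('corner', array([586.1, 136.5]), 'line ang', -6.97, 'remain', 103.13)
('corner', array([575.9, 137.7]), 'line ang', -6.97, 'remain', 103.24)
[[556.  113.7  70. ]
[... 249 characters left out ...]
5 120 111]
 [ 36  34  35  38  35  34  48 118 114 115]
 [ 34  37  48  53  51  79 106 122 110 110]
 [ 34  36  48  51  64 120 124 123 113  93]
 [ 35  35  38  48  68 126 117 108 107  91]
 [ 35  35  33  42  68 121 106  97 103 100]]
[[254 252 252 253 247 242 243 244 244 243]
 [255 253 252 253 254 236 241 243 243 243]
 [255 254 252 252 253 247 241 243 244 243]
 [247 255 253 252 253 253 236 242 244 244]
 [207 255 255 254 254 254 247 243 243 244]
 [178 250 255 255 255 255 244 230 243 244]
 [168 207 223 210 206 197 196 239 244 243]
 [167 172 153 144 139 161 197 243 245 245]
 [167 164 142 136 143 219 241 245 245 252]
 [170 169 160 139 147 235 250 252 251 253]
 [167 169 168 147 153 247 255 254 252 252]]
```

The rows are not in the units I measure in: shifts go in shares of 400 mm and turns go in shares of 180 degrees. I convert before sending: 2.8 mm / 400 = 0.007, 2.4 mm / 400 = 0.006.

Request:
run_rows(segments=[{"dy": 0.0018, "jaw": 8}, {"dy": 0.004, "jaw": 8}, {"dy": 0.006, "jaw": 8}, {"dy": 0.007, "jaw": 8}, {"dy": 0.007, "jaw": 8}, {"dy": 0.007, "jaw": 8}])

```text
time: 25.32
tool_pos: [506.2, 236.8, 85.0]
tcp_rot: [-179.8, -0.2, -7.0]
ft_force: [0.8, 7.0, 6.4]
finger_gap: 14.6
grip_force: 78.9
```

```bash
python3 - <<'E'
from bench import r; from h import *
s=r.snapshot("side");c=r.snapshot("scene");w=r.snapshot("wrist");st=r.sense();print(st["wrist_torque"],st["ft_force"],st["joint_pos"])
h=cv2.cvtColor(w["pixels"],cv2.COLOR_BGR2HSV)
for v in (102,110,118,126): print(v,h[v,510:530,1],h[v,510:530,2])
R=red(w,(460,115,540,380)); print(len(R),R[:,1].min())
print("side",remain(s,(235,235,350,300),(344.3,268.9)))
print("scene",remain(c,(300,220,395,260),(392.3,253.7)))
E
```

```text
[ 1.3 -0.  -0.1] [0.6 7.2 7. ] [ 19.7   7.7 100.8   0.2  71.2 116.6]
102 [ 25  62 103 113 118 118 117 118 116 118 119 117 120 122 117 118 118 118
 117 118] [187 186 191 196 194 193 194 195 193 193 195 194 193 193 194 195 193 194
 194 193]
110 [ 46  82  98 101 103  99  99  96  94  94  96  94  97  94 100  98  99 100
  99 101] [179 181 183 182 180 181 186 193 197 198 197 197 197 195 192 190 190 189
 190 190]
118 [ 80  99 104 102  99  97 102 103  99 101 101 101  99  99  96 101  99 100
 100 102] [179 180 181 182 182 182 182 181 183 182 182 182 182 182 184 180 181 181
 181 180]
126 [107 112 110 112 111 108 109 109 107 108 108 106 111 105 105 108 105 106
 106 105] [177 178 179 178 177 179 178 178 179 179 179 180 179 179 179 179 178 178
 180 179]
1256 134
side ('corner', array([587.4, 135. ]), 'line ang', -7.01, 'remain', 2.27)
scene ('corner', array([410.8, 154.9]), 'line ang', -7.55, 'remain', 5.08)
```

In the tool's units: 0.4 mm / 400 = 0.001, 0.2 mm / 400 = 0.0005, -0.2 degrees / 180 = -0.0011.

Request:
run_rows(segments=[{"rx": -0.0006, "dz": 0.0005, "jaw": 8}, {"rx": -0.0011, "dz": 0.001, "jaw": 8}, {"rx": -0.0011, "dz": 0.001, "jaw": 8}, {"rx": -0.0011, "dz": 0.001, "jaw": 8}, {"rx": -0.0011, "dz": 0.001, "jaw": 8}])

```text
time: 26.1
tool_pos: [506.3, 236.9, 84.7]
tcp_rot: [-179.9, -0.2, -7.0]
ft_force: [-0.2, 6.7, 6.9]
finger_gap: 14.7
grip_force: 79.2
```

```bash
python3 - <<'E'
from bench import r; from h import *
s=r.snapshot("side");w=r.snapshot("wrist");st=r.sense();print(st["wrist_torque"],st["ft_force"])
print("side",remain(s,(235,235,350,300),(344.3,268.9)),"wrist",remain(w,(460,115,540,380),(510.7,102)))
c=r.snapshot("scene")
cv2.imwrite("pics/c7.png",cv2.resize(np.hstack([s["pixels"][225:325,235:365],c["pixels"][200:300,290:420]]),None,fx=3,fy=3,interpolation=cv2.INTER_CUBIC))
E
```

```text
[ 1.3  0.1 -0. ] [0.7 7.4 6.4]
side ('corner', array([587.4, 135. ]), 'line ang', -7.01, 'remain', 2.27) wrist ('corner', array([586.4, 137.5]), 'line ang', -6.99, 'remain', -1.43)
```

View pics/c7.png

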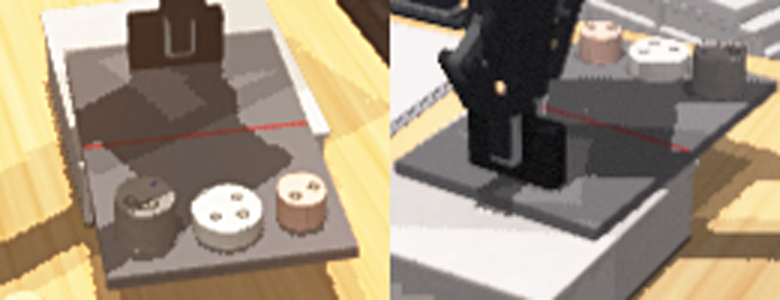

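The line lies on the step's edge: the estimates run from −1.4 mm (wrist) to +2.3 mm (side). The pieces stand in their row at side crop (147,215), (227,215) and (302,203), and the plate is level and held by the bar.

```bash
python3 -c "
from bench import r
print(r.hand_in())"
```

```text
the job is handed in; nothing more can be done
None
```

The job is handed in: the steel and copper pieces stand over the two free windows in a row with the aluminium piece, and the plate is slid out level and still held by its grip bar; the red line is at the step's edge to within about 2 mm by the wrist and side cameras, though the coarser scene view read about 5 mm short.

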